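# Slide the blade into the dust gate

## Robot

A 6-joint arm with a two-finger parallel gripper is mounted at the origin on the work surface. World frame = base frame: x ahead of the robot, y to its left, z up, the work surface at z = 0. Lengths are in mm, angles in rad, forces in N, time in s.
With the tool pointing down it reaches from about 325 to 1000 mm from the base axis. Payload 5.1 kg.
Tool frame: the origin (TCP) lies at the very end of the fingers, on their centre line; the grasp point (between the pads) lies 19 mm behind it (ctrl.pinch_z is the distance from the TCP to the grasp point, in mm); z points along the fingers, y is the line along which they close (so a half turn about z gives the same grasp; the last joint's range is limited). The gripper opens to 85 mm and grips with 20 to 120 N. Pads are 22 mm wide; open, the fingers measure 114 mm over their backs; the gripper's body (76 mm by 85 mm) begins 54 mm behind the grasp point. The pads swing forward as they close: fully open they stand 13 mm farther back than shut.
Start: joints at [1.072, 0.124, 1.65, -0, 1.367, -0.083], TCP at [262.568, 594.595, 231.322] pointing down, gripper open.
Joint ranges: [-2.61, 2.61], [-1.02, 2.33], [0.03, 2.71], [-1.35, 4.49], [0.32, 2.68], [-2.91, 2.91]. Speed limits (rad/s): [2.57, 2.57, 3.14, 3.14, 3.14, 3.14].

## Interface

Orientations are given as [roll, pitch, yaw] about the fixed x, y, z axes, in that order (R = Rz(yaw) Ry(pitch) Rx(roll)).
In Python, from rig import ctrl gives the robot as it stands.
- The arm moves only by the tool servo_tool, never from a script. Its argument "deltas" is a list that holds one entry, the list of rows, each a list of 6 numbers: the shift along the world's x, y, z in mm, then the turn, a rotation vector about the world's x, y, z in rad. In form: [[[x, y, z, wx, wy, wz], ...]]. A call has 1 to 5 rows; each row is the pose to reach, as a shift and turn from the pose commanded when the call began; what a row does not reach only later rows make up. A row lasts 1/10 s, in which the tool goes at most 50 mm and 8.59 degrees, less where a joint would pass 70% of its speed; a pose out of reach is approached as far as the arm can. A call with a gripper value outside its range is refused whole. "claw" is the finger opening in mm, from 0 to 85.4, set as the call begins (left out, the last holds). The fingers move at their own pace and stop on an object; "grip_force" is the grip in N (left out, the last holds). Time passes only in rows, so rows that repeat a pose let the fingers close. It gives the time, the measured TCP pose, the force, the opening and the grip force at its end, in the units of the state.
- ctrl.observe(): the state, without advancing time (a new reading comes with each control period).
- ctrl.grab_frame(name): name is "scene" or "top"; returns a dict with "pixels" (400x640x3 uint8, red, green, blue), "depth" (400x640 float32, mm along the optical axis (not along the pixel's ray), 0 where there is no reading), "K" (3x3 intrinsics, pixels), "R" (3x3) and "t" (3): a world point X has camera coordinates R X + t. Camera axes: x right, y down, z forward; pixel columns grow to the right and rows downward; lengths in mm; the calibration is good to about 2 mm. A picture is of the moment at which its call begins.
- ctrl.finish_job(): hands the job in; it is judged then, once.
Trained networks look in a picture, given as the dict that the camera call returned (one of the last four; its "shot" number tells which), for a name from the list of things; names that differ only in an ending like _2 or _b are one class to them, and where a whole thing is asked for, a point or a joint stands for the part that bears it (a point fixed in the world has none). Each returns a list of dicts, best first, with "confidence" (0 to 1); they miss things now and then, are a little off and sometimes report something else, mostly with a low value. They report only what shows in the picture. A call takes as long as a camera call. They do not tell look-alikes from the thing itself.
- ctrl.recognise(picture, target): "box" ([centre column, centre row, width, height] in pixels, round what is visible of it).
The state is a dict: "clock": time; "q": joint angles; "joint_velocities": joint speeds; "effort": joint torques, N m; "tool_pos": TCP position; "tcp_rot": TCP orientation; "ft_force": force on the tool from outside, world axes, zero at the start; "torque": the same for the moment, N m; "opening": finger opening in mm; "grasp_force": force on a finger pad.
Only numpy, scipy, OpenCV 4.12 (cv2) and the standard library are available. Lean on these libraries where they do the work, as an engineer would, in place of code of your own. Each camera call takes 0.05 s, during which the arm holds its last target. There are 200 camera calls.

## Task

Take the yellow gate blade out of the dowel rack and slide it flat, yellow end first, into the slot of the dust gate on the duct until it is fully home, with only its black grip end left sticking out. The rack holds it on edge, so first lay it down flat on the bench, let go, and take it again for the slot. Leave the other two boards standing in their places in the rack.

Things in the scene. Friction and masses are not known exactly. Their poses are not given: they have to be found in the camera images.
- blade: Gate blade: flat plastic slab 170 long, 60 wide, 10 mm thick, about 105 g, yellow with a black grip end (last 50 mm). Starts standing on a long edge in the rack. Origin: middle of the long edge it starts on; x along its length to the yellow end, y along its thickness, z along its width (up at the start). Either face may be up in the gate.
- blade_tip (a point): Centre of the yellow end face of the blade (85 mm from its middle); axes as the blade.
- blade_tail (a point): Centre of the black end face of the blade (85 mm the other way); axes as the blade.
- rack: Fixed plywood base 150 (x) x 190 (y) x 8 mm; boards stand on it, lengthwise along x, in three places 60 mm apart across y (which board is where varies). Each place has two pairs of dowels, 10 mm thick and 22 mm tall above the plywood, at x = -50 and 50 mm, with 3 mm play about a 10 mm board. Origin: centre of its underside on the bench; z up.
- gate: Fixed aluminium gate 95 wide, 125 long, 58 mm high. Level slot 63 wide, 13 high, 110 mm deep, floor 30 mm above the bench, red flared lips at the mouth. A 52 mm duct rises 68 mm behind the mouth, turning away from it at 308 mm height. Origin: on the bench below the mouth's middle; x along the slot going in; z up. The bench is free for 200 mm before the mouth.
- gate_mouth (a point): Centre of the slot mouth, at its red lips, 36.5 mm above the bench; axes as the gate.
- gate_home (a point): Centre of the slot's closed end, 110 mm in from the mouth, 36.5 mm above the bench; the yellow end face stops here. Axes as the gate.
- offcut: Bystander: the wooden board standing in the dowel rack, 150 x 10 x 55 mm. Origin: middle of its lower edge; x along its length, z up.
- sample: Bystander: the green board standing in the dowel rack, 140 x 10 x 58 mm. Origin: middle of its lower edge; x along its length, z up.
There are look-alikes about, which are no part of the job. Of the things that look like the blade, the smaller one is meant.

How it is judged:
By the outcome, as a careful person would: the job done as asked, in the order asked, and still so for the second after the job is handed in, with the robot touching nothing.
It also fails if it takes over 62 s, if anything falls off the work surface, if the arm or the gripper's body presses on something with over 40 N, if the wrist force passes 120 N, or if a joint passes its speed limit or range.

## Working session

There is one attempt and no reset: what is moved stays moved. The work goes in short steps, Python scripts to look and compute and a tool call to move; the robot and the scene stay as the last step left them, time stands still between calls to the robot, and variables do not carry over. Pictures are saved under pics/ and viewed, at most 10 in all, crops included, and the job is handed in when it is done.

Besides the shell and the picture viewer there is one more tool, called as a command line: name --argument value ..., lists and objects as JSON in quotes. servo_tool: Moves the arm, as the interface text tells. Its arguments: {"type":"object","properties":{"deltas":{"type":"array","items":{"type":"array","items":{"type":"array","items":{"type":"number"}}}},"claw":{"type":"number"},"grip_force":{"type":"number"}},"required":["deltas"]}

```bash
mkdir -p pics; ls
cat > h.py <<'E'
import numpy as np, cv2
from rig import ctrl
def cloud(f):
    d=f["depth"];K=f["K"];v,u=np.mgrid[:400,:640]
    P=np.stack([(u-K[0,2])/K[0,0]*d,(v-K[1,2])/K[1,1]*d,d],-1)
    return (P-f["t"])@f["R"]
def save(f,n,crop=None,s=1):
    im=f["pixels"][:,:,::-1]
    if crop: im=im[crop[1]:crop[3],crop[0]:crop[2]]
    cv2.imwrite("pics/"+n,cv2.resize(im,None,fx=s,fy=s,interpolation=cv2.INTER_CUBIC))
E
python3 - <<'E'
from h import *
import pickle
a=ctrl.grab_frame("top");b=ctrl.grab_frame("scene")
pickle.dump((a,b),open("f0.pkl","wb"))
save(a,"top0.png");save(b,"scene0.png")
for n,f in(("top",a),("scene",b)):
  P=cloud(f)
  print(n,-f["R"].T@f["t"])
  for t in("blade","rack","gate","offcut","sample"):
    for r in ctrl.recognise(f,t)[:4]:
      c=np.array(r["box"]).round();p=P[min(399,int(c[1])),min(639,int(c[0]))]
      print(t,round(r["confidence"],2),c,p.round())
s=ctrl.observe();print(s["tool_pos"],s["tcp_rot"],s["opening"],s["clock"])
E
```

```text
pics
top [ 428.02081646  -69.33390284 1128.58612656]
blade 0.83 [462. 270.  29.  80.] [ 310. -454.   65.]
blade 0.6 [405. 179.  23.  59.] [ 567. -296.   67.]
rack 0.76 [403. 183.  71.  60.] [ 558. -294.   46.]
gate 0.38 [408. 179.  16.  59.] [ 567. -304.   68.]
offcut 0.67 [387. 174.  12.  54.] [ 582. -245.   63.]
sample 0.64 [424. 184.  12.  49.] [ 556. -355.   46.]
scene [1120.62307796  344.40182941  729.6818356 ]
blade 0.93 [209. 193.  59.  50.] [ 582. -299.   46.]
blade 0.87 [225. 130.  59.  48.] [ 326. -457.   49.]
rack 0.73 [214. 212.  88.  45.] [ 627. -245.   39.]
gate 0.89 [500. 260. 279. 177.] [395. 408.  -1.]
offcut 0.81 [224. 205.  53.  42.] [ 594. -240.   39.]
sample 0.61 [200. 182.  50.  36.] [ 556. -355.   41.]
[262.56793901 594.59031818 231.35826666] [3.14158089e+00 1.39352414e-06 2.72582183e+00] 85.09064371655127 0.6
```

View pics/top0.png

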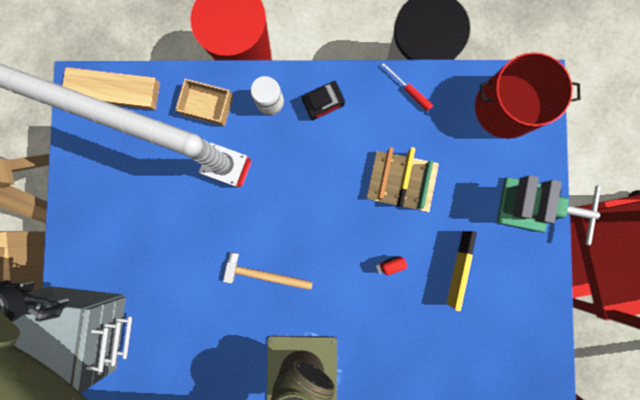

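View pics/scene0.png

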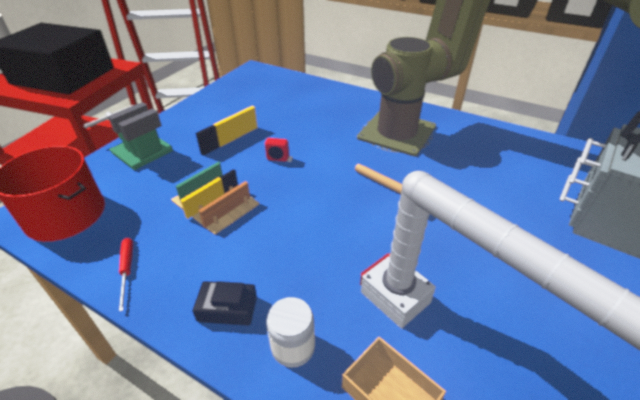

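The scene: two things could be taken for the blade. One is the yellow/black board in the rack (top px 405,179; scene 209,193). The other is the larger yellow/black board standing free (top 462,270; scene 225,130). The smaller one, in the rack, is the one I want; its black end points towards the robot. The gate is at top px (228,165), with its red mouth facing right (245,170).

Run:
```python
from h import *
import pickle
a,b=pickle.load(open("f0.pkl","rb"))
def rect(q,n):
    r=cv2.minAreaRect(q[:,:2].astype(np.float32));print(n,len(q),np.round(r[0],1),np.round(r[1],1),round(r[2],1),"z",np.percentile(q[:,2],[5,50,95]).round(1))
for n,f in(("top",a),("scene",b)):
  P=cloud(f);h=cv2.cvtColor(f["pixels"],cv2.COLOR_RGB2HSV).astype(int);H,S,V=h[...,0],h[...,1],h[...,2]
  x,y,z=P[...,0],P[...,1],P[...,2]
  print("bench z",np.median(z[(abs(x-450)<60)&(abs(y+50)<100)]))
  yel=(H>20)&(H<35)&(S>150)&(V>80)
  for nm,m in(("rackyel",yel&(abs(x-565)<130)&(abs(y+300)<60)&(z>30)),("otheryel",yel&(x<440)&(y<-350)&(z>20))):
    if m.sum()>5: rect(P[m],n+nm)
  blk=(V<70)&(abs(x-500)<60)&(abs(y+295)<30)&(z>45)
  if blk.sum()>4: rect(P[blk],n+"blk")
  m=(abs(x-560)<130)&(abs(y+300)<90)&(z>45)&(z<90); 
  if n=="top":
    for lo,hi in((-275,-220),(-325,-275),(-390,-330)):
      mm=m&(y>lo)&(y<hi); 
      if mm.sum()>5: rect(P[mm],"board")
  g=(abs(x-590)<150)&(abs(y-180)<150)&(z>48)&(z<66)&(S<60);
  if g.sum(): rect(P[g],n+"gatetop")
  r=((H<8)|(H>172))&(S>130)&(abs(x-590)<150)&(abs(y-150)<130)&(z>15)&(z<70)
  if r.sum()>5: 
    rect(P[r],n+"lips"); q=P[r]; print(np.polyfit(q[:,0],q[:,1],1)); 
save(a,"crop1.png",(350,130,490,320),3)
save(b,"crop2.png",(330,160,470,330),4)
```

```text
bench z 1.301508183871137
toprackyel 192 [ 597.5 -306. ] [  9.9 115.8] 78.8 z [35.5 66.3 70.8]
topotheryel 440 [ 281.4 -450.6] [  9.4 155.3] 76.7 z [23.2 52.6 79.8]
topblk 57 [ 515.6 -287.5] [ 6.5 48.4] 78.1 z [49.4 67.  71.1]
board 224 [ 586.  -243.3] [ 10.7 149.8] 78.4 z [50.3 63.1 66.7]
board 294 [ 574.7 -302.1] [ 11.  170.7] 78.2 z [48.9 67.5 71.5]
board 256 [ 553.6 -358.7] [ 11.1 140.3] 78.3 z [49.2 65.3 69.1]
topgatetop 714 [610.1 233.5] [115.4  94.9] 70.0 z [55.  58.6 64.4]
toplips 135 [588.  174.4] [10.5 85.3] 70.3 z [26.8 52.5 57.2]
[-3.56737515e-01  3.83456268e+02]
bench z 0.6472577390302472
scenerackyel 616 [ 583.  -323.7] [ 58.5 144.3] 78.6 z [32.4 54.5 70. ]
sceneotheryel 645 [ 283.2 -448.5] [ 15.5 152.8] 77.7 z [24.  55.1 80.5]
sceneblk 102 [ 518.1 -284.2] [ 5.8 40.6] 79.2 z [45.8 57.8 69.3]
scenegatetop 1512 [644.  222.8] [119.5 164.4] 71.3 z [51.1 58.2 64.6]
scenelips 25 [592.  175.8] [ 3.3 77.8] 70.8 z [52.8 54.1 56.1]
[-3.51851629e-01  3.83562981e+02]
```

View pics/crop1.png

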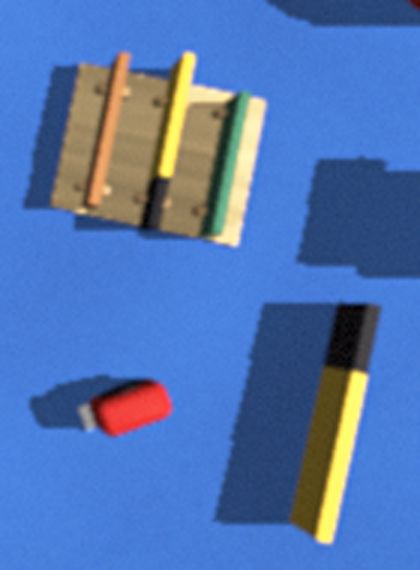

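The rack board measures 170 x 11 mm at (575,-302), yaw -0.206, with its top at z 68. The free one is longer and taller, about 80 mm high. So the rack board is confirmed as the blade. The gate mouth is at about (586.5,170), with the slot heading at 70°.

servo_tool --deltas '[[[78,-224,-10,0,0,-0.73],[78,-224,-10,0,0,-0.73],[78,-224,-10,0,0,-0.73],[78,-224,-10,0,0,-0.73],[78,-224,-10,0,0,-0.73]]]' --claw 40 --grip_force 60

```text
clock: 1.1
tool_pos: [340.9, 368.3, 221.3]
tcp_rot: [3.141, 0.0, 1.989]
ft_force: [0.6, 0.2, -0.5]
opening: 39.8
grasp_force: 0.0
```

servo_tool --deltas '[[[78,-224,-10,0,0,-0.73],[78,-224,-10,0,0,-0.73],[78,-224,-10,0,0,-0.73],[78,-224,-10,0,0,-0.73],[78,-224,-10,0,0,-0.73]]]'

```text
clock: 1.6
tool_pos: [419.0, 144.2, 211.6]
tcp_rot: [3.14, -0.0, 1.259]
ft_force: [0.4, -0.1, -0.2]
opening: 40.0
grasp_force: 0.0
```

servo_tool --deltas '[[[78,-224,-10,0,0,-0.73],[78,-224,-10,0,0,-0.73],[78,-224,-10,0,0,-0.73],[78,-224,-10,0,0,-0.73],[78,-224,-10,0,0,-0.73]]]'

```text
clock: 2.1
tool_pos: [497.0, -80.2, 201.6]
tcp_rot: [3.141, -0.0, 0.528]
ft_force: [-0.4, 0.8, -0.2]
opening: 40.3
grasp_force: 0.0
```

Remaining: (77.5, -222, 0), turn -0.734; then down to z 43.

servo_tool --deltas '[[[77.5,-222,-50,0,0,-0.734],[77.5,-222,-50,0,0,-0.734],[77.5,-222,-50,0,0,-0.734],[77.5,-222,-50,0,0,-0.734],[77.5,-222,-50,0,0,-0.734]]]'

```text
clock: 2.6
tool_pos: [574.4, -302.0, 150.6]
tcp_rot: [3.141, 0.0, -0.205]
ft_force: [0.4, -0.1, -0.6]
opening: 40.1
grasp_force: 0.0
```

Run:
```python
from h import *
f=ctrl.grab_frame("scene");save(f,"s1.png",(140,110,300,230),4)
s=ctrl.observe();print(s["tool_pos"],s["tcp_rot"],s["q"])
```

```text
[ 574.77383125 -306.46832177  148.82013864] [ 3.13887873e+00 -2.60007595e-05 -2.11518569e-01] [-0.57115867  0.18810809  1.72067924 -0.00268386  1.23182699  1.21204745]
```

View pics/s1.png

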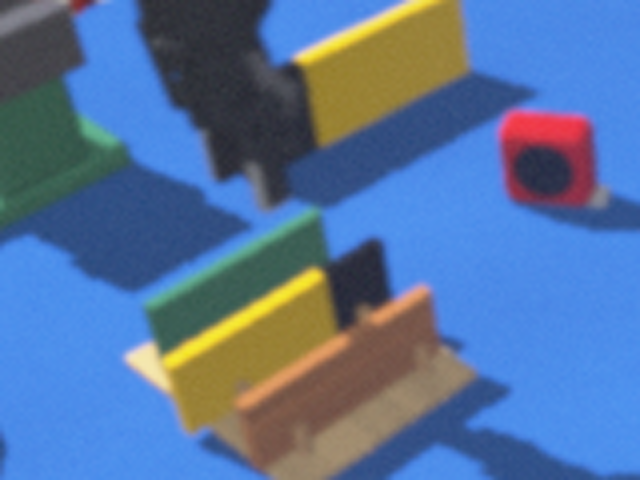

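The gripper hovers above the middle blade (crop px 330,300), and the boards are as expected. Next I descend and close.

servo_tool --deltas '[[[0,0,-40,0,0,0],[0,0,-75,0,0,0],[0,0,-100,0,0,0],[0,0,-108,0,0,0],[0,0,-108,0,0,0]]]'

```text
clock: 3.15
tool_pos: [573.3, -298.8, 42.0]
tcp_rot: [-3.141, 0.003, -0.198]
ft_force: [-0.7, -0.5, 0.2]
opening: 40.2
grasp_force: 0.0
```

servo_tool --deltas '[[[0,0,0,0,0,0],[0,0,0,0,0,0],[0,0,0,0,0,0],[0,0,0,0,0,0],[0,0,0,0,0,0]]]' --claw 0 --grip_force 60

```text
clock: 3.65
tool_pos: [575.6, -300.3, 46.0]
tcp_rot: [3.14, -0.004, -0.198]
ft_force: [0.0, -0.2, 6.3]
opening: 8.3
grasp_force: 61.3
```

servo_tool --deltas '[[[0,0,10,0,0,0],[0,0,25,0,0,0],[0,0,45,0,0,0],[0,0,75,0,0,0],[0,0,110,0,0,0]]]'

```text
clock: 4.15
tool_pos: [573.1, -298.8, 153.8]
tcp_rot: [-3.141, 0.002, -0.198]
ft_force: [0.7, -0.1, -2.1]
opening: 8.5
grasp_force: 60.4
```

servo_tool --deltas '[[[0,0,0,0,0,0],[0,0,0,0,0,0]]]'

```text
clock: 4.35
tool_pos: [574.6, -299.7, 155.2]
tcp_rot: [3.141, -0.003, -0.198]
ft_force: [-0.0, 0.4, -1.2]
opening: 8.5
grasp_force: 60.4
```

Run:
```python
from h import *
f=ctrl.grab_frame("scene");save(f,"s2.png",(130,80,330,240),4)
s=ctrl.observe();print(s["tool_pos"],s["tcp_rot"],s["opening"],s["grasp_force"])
```

```text
[ 573.73639039 -299.13988381  153.21482992] [-3.14142705e+00  3.42502347e-04 -1.98119057e-01] 8.93918068050197 60.37301301956177
```

View pics/s2.png

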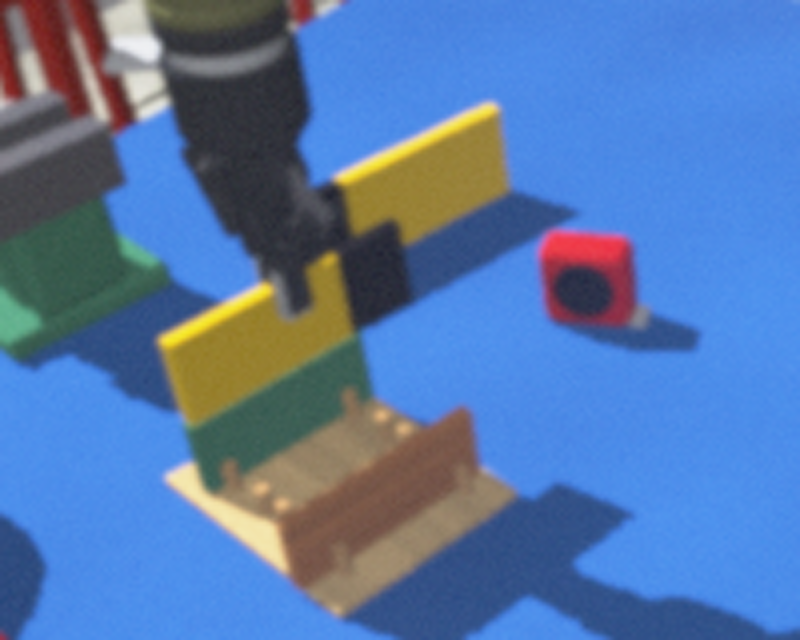

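The blade is held level at mid-length (crop px 270,320), and the green and wooden boards still stand. Next I carry it to in front of the gate and turn it.

servo_tool --deltas '[[[-19.5,164,10,0,0,0.71],[-19.5,164,10,0,0,0.71],[-19.5,164,10,0,0,0.71],[-19.5,164,10,0,0,0.71],[-19.5,164,10,0,0,0.71]]]'

```text
clock: 4.9
tool_pos: [552.9, -132.3, 161.1]
tcp_rot: [-3.138, 0.002, 0.52]
ft_force: [-0.1, 0.1, -0.9]
opening: 8.9
grasp_force: 60.3
```

servo_tool --deltas '[[[-19.5,164,-10,0,0,0.71],[-19.5,164,-10,0,0,0.71],[-19.5,164,-10,0,0,0.71],[-19.5,164,-10,0,0,0.71],[-19.5,164,-10,0,0,0.71]]]'

```text
clock: 5.4
tool_pos: [532.8, 31.2, 150.6]
tcp_rot: [-3.137, 0.001, 1.231]
ft_force: [-0.5, -0.5, -0.7]
opening: 8.9
grasp_force: 60.4
```

servo_tool --deltas '[[[0,0,-10,0.05,0.14,0],[0,0,-20,0.1,0.28,0],[0,0,-30,0.15,0.42,0],[0,0,-40,0.2,0.55,0],[0,0,-50,0.24,0.66,0]]]'

```text
clock: 5.9
tool_pos: [534.5, 28.4, 101.2]
tcp_rot: [-2.432, 0.001, 1.221]
ft_force: [0.1, 0.9, -0.0]
opening: 8.9
grasp_force: 60.4
```

servo_tool --deltas '[[[0,0,-20,0.03,0.08,0],[0,0,-40,0.058,0.16,0],[0,0,-55,0.058,0.16,0],[0,0,-63,0.058,0.16,0],[0,0,-65,0.058,0.16,0]]]'

```text
clock: 6.4
tool_pos: [534.1, 28.9, 37.5]
tcp_rot: [-2.268, 0.001, 1.222]
ft_force: [0.5, -0.1, -1.1]
opening: 8.7
grasp_force: 60.4
```

servo_tool --deltas '[[[0,0,-2,0,0,0],[0,0,-4,0,0,0],[0,0,-6,0,0,0],[0,0,-6,0,0,0]]]'

```text
clock: 6.8
tool_pos: [535.3, 28.6, 32.9]
tcp_rot: [-2.27, 0.0, 1.222]
ft_force: [-0.2, 1.1, -0.9]
opening: 8.7
grasp_force: 60.4
```

Run:
```python
from h import *
s=ctrl.observe();print(s["clock"],s["tool_pos"],s["tcp_rot"],s["q"],s["ft_force"])
f=ctrl.grab_frame("scene");save(f,"s3.png",(280,60,480,240),4*.8)
```

```text
6.8 [535.29597196  28.60688971  32.8892043 ] [-2.27042032e+00  1.33845284e-04  1.22201472e+00] [-0.13213794  0.5987759   1.58332632  0.1702436   1.81555399  0.18252315] [-0.22991338  1.05616902 -0.91186062]
```

View pics/s3.png

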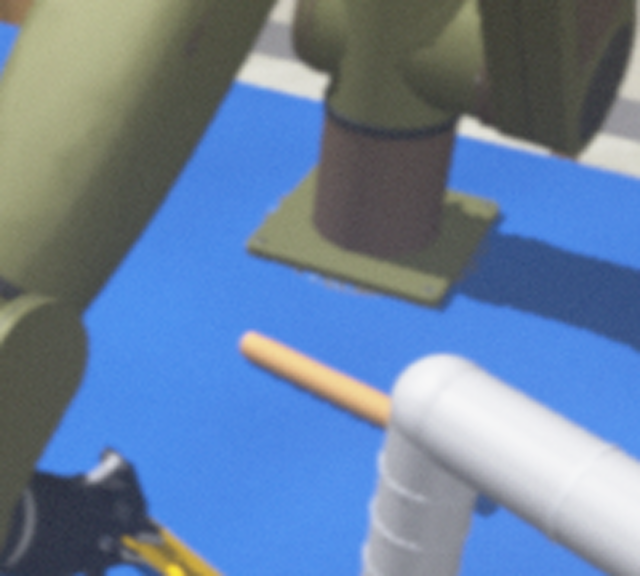

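The crop caught only the tip of the blade (px 180,545) beside the gripper, tilted and clear of everything. I keep lowering it until it touches the bench.

servo_tool --deltas '[[[0,0,-1,0,0,0],[0,0,-2,0,0,0],[0,0,-3,0,0,0],[0,0,-4,0,0,0]]]'

```text
clock: 7.25
tool_pos: [535.0, 28.6, 28.3]
tcp_rot: [-2.269, 0.0, 1.222]
ft_force: [0.5, -0.5, 0.8]
opening: 8.7
grasp_force: 60.7
```

servo_tool --deltas '[[[0,0,-0.5,0,0,0],[0,0,-1,0,0,0]]]'

```text
clock: 7.45
tool_pos: [535.1, 28.5, 28.0]
tcp_rot: [-2.268, 0.0, 1.222]
ft_force: [0.2, -0.9, 4.2]
opening: 8.9
grasp_force: 60.9
```

servo_tool --deltas '[[[0,0,0,0,0,0],[0,0,0,0,0,0],[0,0,0,0,0,0]]]' --claw 22

```text
clock: 7.75
tool_pos: [535.1, 28.6, 27.1]
tcp_rot: [-2.269, 0.0, 1.222]
ft_force: [-0.3, -0.4, -0.1]
opening: 22.2
grasp_force: 0.2
```

servo_tool --deltas '[[[7,-2.6,6.4,0,0,0],[14,-5.2,12.8,0,0,0],[22,-8,19,0,0,0],[36,-13,32,0,0,0],[58,-21,52,0,0,0]]]'

```text
clock: 8.25
tool_pos: [592.9, 7.6, 79.4]
tcp_rot: [-2.267, 0.001, 1.222]
ft_force: [-0.0, 0.6, -0.3]
opening: 21.7
grasp_force: 0.0
```

servo_tool --deltas '[[[30,-10,50,0,0,0],[30,-10,70,-0.05,-0.14,0],[30,-10,90,-0.1,-0.28,0],[30,-10,100,-0.15,-0.42,0],[30,-10,100,-0.2,-0.55,0]]]'

```text
clock: 8.75
tool_pos: [625.9, -3.1, 184.3]
tcp_rot: [-2.867, -0.002, 1.221]
ft_force: [-0.5, 0.4, 0.4]
opening: 22.0
grasp_force: 0.0
```

```bash
cat > find.py <<'E'
from h import *
def find(name):
  f=ctrl.grab_frame(name);P=cloud(f);h=cv2.cvtColor(f["pixels"],cv2.COLOR_RGB2HSV).astype(int);H,S,V=h[...,0],h[...,1],h[...,2]
  x,y,z=P[...,0],P[...,1],P[...,2]
  reg=(abs(x-550)<130)&(abs(y-40)<160)
  m=(H>20)&(H<35)&(S>140)&(V>70)&reg&(z<80)
  q=P[m]
  if len(q)>10:
    r=cv2.minAreaRect(q[:,:2].astype(np.float32));print(name,len(q),np.round(r,1).tolist() if 0 else [np.round(k,1) for k in r],"z",np.percentile(q[:,2],[5,50,95]).round(1))
  return f,P,q
E
python3 - <<'E'
from find import *
f,_,_=find("top");save(f,"t2.png",(200,100,450,300),3.0);find("scene")
s=ctrl.observe();print(s["clock"],s["tool_pos"],s["tcp_rot"])
E
```

```text
scene 958 [array([548.5,  47.1]), array([125. ,  58.7]), np.float64(70.8)] z [ 8.  10.5 12.6]
8.85 [622.53875024  -1.66066859 183.16401916] [-2.85929166e+00 -1.04965154e-03  1.22273620e+00]
```

View pics/t2.png

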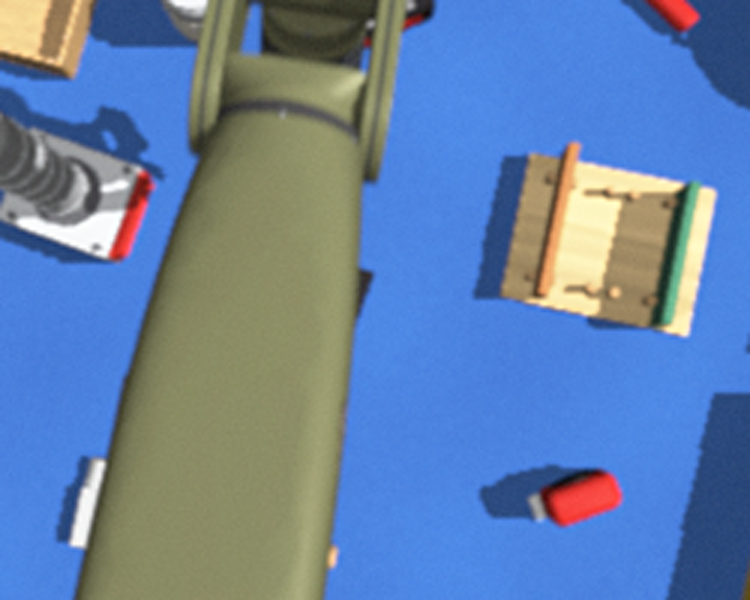

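The blade lies flat (scene: z≈10, angle ≈71°), mostly hidden under the arm from above (tail at crop px 365,290). The rack's other boards are untouched. I move the arm aside for a clean look and level the tool.

servo_tool --deltas '[[[-60,-240,0,-0.094,-0.257,0],[-60,-240,0,-0.094,-0.257,0],[-60,-240,0,-0.094,-0.257,0],[-60,-240,0,-0.094,-0.257,0],[-60,-240,0,-0.094,-0.257,0]]]' --claw 85

```text
clock: 9.35
tool_pos: [562.4, -244.6, 179.1]
tcp_rot: [-3.125, -0.0, 1.221]
ft_force: [0.4, 0.0, 0.3]
opening: 85.2
grasp_force: 0.0
```

Run:
```python
from find import *
for n in("top","scene"):
  f,P,q=find(n)
  x,y,z=P[...,0],P[...,1],P[...,2];h=cv2.cvtColor(f["pixels"],cv2.COLOR_RGB2HSV).astype(int);S,V=h[...,1],h[...,2]
  m=(abs(x-545)<110)&(abs(y-35)<110)&(z>5.5)&(z<30)
  m=cv2.morphologyEx(m.astype(np.uint8),cv2.MORPH_OPEN,np.ones((3,3)))>0
  r=cv2.minAreaRect(P[m][:,:2].astype(np.float32));print("whole",[np.round(k,1) for k in r],m.sum())
  g=(abs(x-600)<120)&(abs(y-215)<110)&(z>50)&(z<64)
  g=cv2.morphologyEx(g.astype(np.uint8),cv2.MORPH_OPEN,np.ones((3,3)))>0
  r=cv2.minAreaRect(P[g][:,:2].astype(np.float32));print("gate",[np.round(k,1) for k in r],g.sum())
  H=h[...,0];rm=((H<8)|(H>172))&(S>130)&(abs(x-590)<80)&(abs(y-170)<60)&(z>48)&(z<64)
  r=cv2.minAreaRect(P[rm][:,:2].astype(np.float32));print("lips",[np.round(k,1) for k in r],rm.sum(),"z",np.percentile(P[rm][:,2],[5,50,95]))
  d=np.array([.342,.94]);e=np.array([.94,-.342])
  for nm,mm in(("whole",m),("yel",None),("gate",g),("lips",rm)):
    p=(q if mm is None else P[mm])[:,:2]; a,b=p@d,p@e
    print(nm,"along",np.percentile(a,[1,99]).round(1),"across",np.percentile(b,[1,99]).round(1), "mid",np.percentile(b,[1,99]).mean().round(1))
s=ctrl.observe();print(s["clock"],s["tool_pos"],s["tcp_rot"],s["q"])
save(f,"s4.png",(250,120,500,320),3)
```

```text
top 739 [array([546.6,  47.1]), array([120.8,  58.8]), np.float64(70.0)] z [ 7.1 10.4 13.8]
whole [array([538.6,  23.8]), array([169.9,  59.9]), np.float64(70.2)] 1075
gate [array([608.4, 228.6]), array([127.,  95.]), np.float64(70.2)] 723
lips [array([588.3, 174.6]), array([11.8, 85.7]), np.float64(70.1)] 117 z [49.70171861 53.65736975 57.5551792 ]
whole along [124.  289.8] across [468.9 527.4] mid 498.1
yel along [172.9 290.1] across [469.8 526. ] mid 497.9
gate along [360.9 482.5] across [446.7 540.2] mid 493.4
lips along [360.  371.2] across [451.6 534.6] mid 493.1
scene 787 [array([547.3,  48.5]), array([122.4,  59.4]), np.float64(70.6)] z [ 8.4 10.6 12.6]
whole [array([538.7,  25.1]), array([172.4,  63.1]), np.float64(70.5)] 1343
gate [array([609.4, 231. ]), array([125.7,  96. ]), np.float64(70.2)] 1500
lips [array([593.4, 174.8]), array([ 3.2, 77.1]), np.float64(70.6)] 24 z [52.93346321 54.20914304 56.56493156]
whole along [125.5 292.9] across [467.7 527.7] mid 497.7
yel along [176.4 291.4] across [471.1 525.8] mid 498.4
gate along [365.1 488.1] across [447.8 541.1] mid 494.5
lips along [365.9 369.1] across [460.7 536.5] mid 498.6
9.45 [ 561.78640325 -247.82440181  179.02123101] [-3.12516902e+00  1.37548976e-03  1.21471667e+00] [-0.50118095  0.09303633  1.77334975 -0.00388634  1.29126083 -0.14398773]
```

View pics/s4.png

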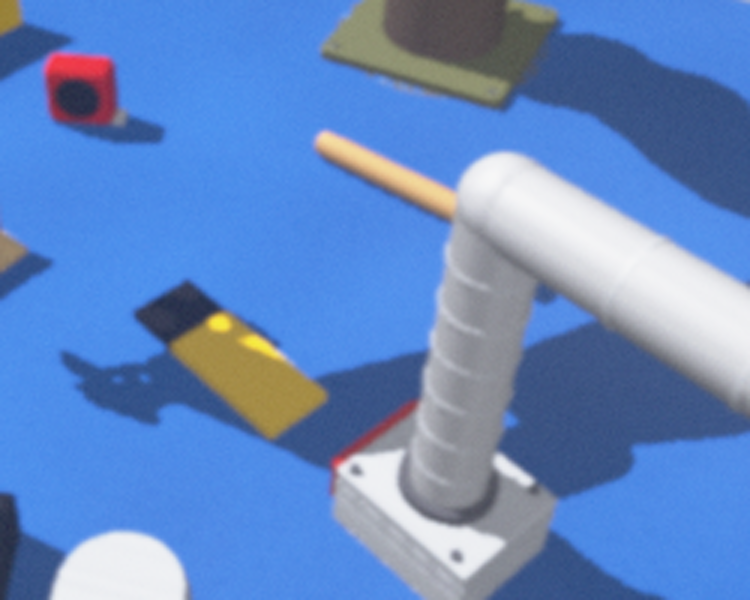

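The blade lies flat on the bench, clear of everything (crop px 235,360), black end away from the mouth and yellow end 70 mm short of the lips (crop px 375,430). I approach the black end.

servo_tool --deltas '[[[-45,209,-90,-0.006,-0.016,0.002],[-45,209,-90,-0.006,-0.016,0.002],[-45,209,-90,-0.006,-0.016,0.002],[-45,209,-90,-0.006,-0.016,0.002],[-45,209,-90,-0.006,-0.016,0.002]]]'

```text
clock: 9.95
tool_pos: [516.4, -30.4, 87.2]
tcp_rot: [-3.139, 0.001, 1.225]
ft_force: [0.3, -0.1, 0.3]
opening: 85.0
grasp_force: 0.0
```

servo_tool --deltas '[[[0,0,-20,0,0,0],[0,0,-30,0,0,0],[0,0,-30,0,0,0]]]'

```text
clock: 10.25
tool_pos: [517.1, -33.1, 57.5]
tcp_rot: [-3.14, 0.002, 1.224]
ft_force: [-0.1, -0.3, -0.2]
opening: 85.6
grasp_force: 0.0
```

servo_tool --deltas '[[[0,0,-25,0,0,0],[0,0,-45,0,0,0],[0,0,-53,0,0,0],[0,0,-55,0,0,0],[0,0,-55,0,0,0]]]' --claw 66

```text
clock: 10.75
tool_pos: [518.8, -33.8, 5.0]
tcp_rot: [3.137, 0.001, 1.223]
ft_force: [-0.8, -0.5, 1.0]
opening: 66.1
grasp_force: 0.0
```

servo_tool --deltas '[[[0,0,-2,0,0,0],[0,0,-4,0,0,0],[0,0,-4,0,0,0]]]'

```text
clock: 11.05
tool_pos: [518.3, -33.4, 0.7]
tcp_rot: [3.138, 0.001, 1.224]
ft_force: [0.5, 0.6, -0.7]
opening: 65.8
grasp_force: 0.0
```

servo_tool --deltas '[[[0,0,-1,0,0,0],[0,0,-2.5,0,0,0],[0,0,-2.5,0,0,0]]]'

```text
clock: 11.35
tool_pos: [517.8, -33.3, -2.4]
tcp_rot: [3.139, 0.001, 1.224]
ft_force: [0.8, -0.5, -0.8]
opening: 65.9
grasp_force: 0.0
```

servo_tool --deltas '[[[0,0,0,0,0,0],[0,0,0,0,0,0],[0,0,0,0,0,0]]]' --claw 50 --grip_force 80

```text
clock: 11.65
tool_pos: [518.6, -33.5, -1.5]
tcp_rot: [3.137, 0.001, 1.224]
ft_force: [-1.0, 0.1, 4.4]
opening: 57.1
grasp_force: 85.5
```

servo_tool --deltas '[[[0,0,8,0,0,0],[0,0,20,0,0,0],[0,0,36,0,0,0],[0,0,36,0,0,0],[0,0,36,0,0,0]]]'

```text
clock: 12.15
tool_pos: [518.4, -33.5, 34.3]
tcp_rot: [3.137, 0.001, 1.224]
ft_force: [-0.6, 0.4, -2.4]
opening: 57.2
grasp_force: 85.2
```

Run:
```python
from find import *
d=np.array([.342,.94]);e=np.array([.94,-.342])
for n in("top","scene"):
  f,P,q=find(n)
  q=q[q[:,2]>20]
  A=np.c_[q[:,:2]@d,q[:,:2]@e,np.ones(len(q))]
  c=np.linalg.lstsq(A,q[:,2],rcond=None)[0];print("slope along/across",c[:2].round(3))
  for a in(200,285):print("topface z at along",a,(c@[a,498,1]).round(1))
  r=cv2.minAreaRect(q[:,:2].astype(np.float32));print([np.round(k,1) for k in r])
  print("along",np.percentile(A[:,0],[1,99]).round(1),"across",np.percentile(A[:,1],[1,50,99]).round(1))
s=ctrl.observe();print(s["clock"],s["tool_pos"],s["tcp_rot"],s["opening"],s["grasp_force"],"across",s["tool_pos"][:2]@e,"al",s["tool_pos"][:2]@d)
save(f,"s5.png",(250,120,500,320),3)
```

```text
top 285 [array([561.2,  87.3]), array([54.7, 56.3]), np.float64(72.4)] z [42.1 45.4 48.7]
slope along/across [-0.014 -0.   ]
topface z at along 200 46.4
topface z at along 285 45.2
[array([559.8,  82.8]), array([45.1, 56.3]), np.float64(72.5)]
along [247.1 291.2] across [470.7 497.1 524.8]
scene 954 [array([549.1,  47.6]), array([124.5,  57.6]), np.float64(69.7)] z [42.6 45.  47.1]
slope along/across [-0.01  -0.005]
topface z at along 200 45.3
topface z at along 285 44.5
[array([549.1,  47.6]), array([124.5,  57.6]), np.float64(69.7)]
along [172.8 293.5] across [472.  501.5 527.7]
12.25 [517.43081263 -33.31035363  33.18832037] [3.13925107e+00 1.06695162e-03 1.22359109e+00] 57.485742926669126 85.20394921302795 across 497.777104812615 al 145.64960550600995
```

View pics/s5.png

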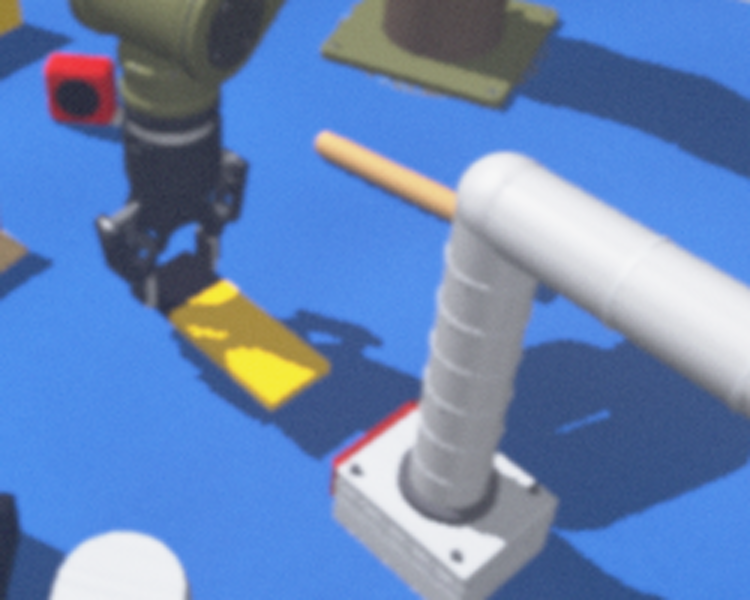

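The blade is gripped level by its black end (crop px 250,340), facing the red mouth (375,430). I align it: −4.2 mm across, 3 mm down, and stop just before the lips.

servo_tool --deltas '[[[5,15,-3,0.011,-0.004,0],[10,35,-3,0.011,-0.004,0],[14,50,-3,0.011,-0.004,0],[16.6,57.8,-3,0.011,-0.004,0],[16.6,57.8,-3,0.011,-0.004,0]]]'

```text
clock: 12.75
tool_pos: [534.9, 25.6, 30.6]
tcp_rot: [3.138, -0.011, 1.226]
ft_force: [-0.5, 0.1, -0.8]
opening: 57.3
grasp_force: 85.2
```

servo_tool --deltas '[[[0,0,0,0,0,0],[0,0,0,0,0,0]]]'

```text
clock: 12.95
tool_pos: [534.5, 24.1, 30.7]
tcp_rot: [3.138, -0.011, 1.223]
ft_force: [-0.4, 0.0, -0.8]
opening: 57.1
grasp_force: 85.2
```

Run:
```python
from find import *
d=np.array([.342,.94]);e=np.array([.94,-.342])
for n in("top","scene"):
  f,P,q=find(n)
  q=q[(q[:,2]>20)]
  A=np.c_[q[:,:2]@d,q[:,:2]@e,np.ones(len(q))]
  c=np.linalg.lstsq(A,q[:,2],rcond=None)[0];print("slope",c[:2].round(3),"z",[(c@[a,494,1]).round(1) for a in(260,345)])
  print("along",np.percentile(A[:,0],[1,99]).round(1))
  edges=[]
  for lo in range(int(A[:,0].min())+5,int(A[:,0].max())-8,10):
    b=A[(A[:,0]>lo)&(A[:,0]<lo+10),1]
    if len(b)>15:edges.append((lo,b.min().round(1),b.max().round(1),((b.min()+b.max())/2).round(1)))
  print(edges)
  x,y,z=P[...,0],P[...,1],P[...,2]; g=(abs(x-600)<120)&(abs(y-215)<110)&(z>50)&(z<64)
  G=P[g][:,:2]
  for lo in range(372,480,20):
    b=(G@e)[((G@d)>lo)&((G@d)<lo+20)];print(lo,b.min().round(1),b.max().round(1),((b.min()+b.max())/2).round(1),end=" | ")
  print("gatetop z",np.median(P[g][:,2]))
s=ctrl.observe();print(s["clock"],s["tool_pos"],s["tcp_rot"],"across",s["tool_pos"][:2]@e,"al",s["tool_pos"][:2]@d)
```

```text
top 176 [array([580.8, 153.6]), array([39.9, 56.4]), np.float64(73.3)] z [39.9 43.5 46.5]
slope [-0.021  0.01 ] z [np.float64(45.0), np.float64(43.3)]
along [322.5 350.6]
[(326, np.float64(466.1), np.float64(522.4), np.float64(494.2)), (336, np.float64(465.8), np.float64(521.0), np.float64(493.4))]
372 447.0 541.0 494.0 | 392 446.3 541.5 493.9 | 412 446.4 540.7 493.5 | 432 446.7 541.1 493.9 | 452 446.1 540.7 493.4 | 472 446.5 540.7 493.6 | gatetop z 57.96168902429399
scene 1052 [array([565.7, 105.1]), array([124. ,  58.2]), np.float64(70.7)] z [40.5 43.2 45.2]
slope [-0.001 -0.01 ] z [np.float64(43.1), np.float64(43.0)]
along [233.4 352.7]
[(235, np.float64(467.3), np.float64(522.2), np.float64(494.7)), (245, np.float64(471.0), np.float64(524.2), np.float64(497.6)), (255, np.float64(468.3), np.float64(524.3), np.float64(496.3)), (265, np.float64(469.1), np.float64(524.6), np.float64(496.9)), (275, np.float64(467.1), np.float64(523.9), np.float64(495.5)), (285, np.float64(469.0), np.float64(523.4), np.float64(496.2)), (295, np.float64(468.6), np.float64(524.7), np.float64(496.7)), (305, np.float64(468.0), np.float64(524.4), np.float64(496.2)), (315, np.float64(468.2), np.float64(524.6), np.float64(496.4)), (325, np.float64(466.3), np.float64(523.7), np.float64(495.0)), (335, np.float64(466.4), np.float64(523.6), np.float64(495.0)), (345, np.float64(469.0), np.float64(523.5), np.float64(496.2))]
372 459.4 542.3 500.9 | 392 489.0 541.4 515.2 | 412 521.2 541.8 531.5 | 432 445.3 541.4 493.3 | 452 446.4 541.5 494.0 | 472 445.5 541.4 493.4 | gatetop z 57.941965181041446
13.05 [534.55091529  23.95117678  30.78199884] [ 3.13814879 -0.01078966  1.22293526] across 494.2865579165962 al 205.33051920698676
```

The blade is in line with the gate (493.8 against 493.7 across). Its top is 1 mm or so high, so I lower it 1.2 mm and enter slowly.

servo_tool --deltas '[[[0,0,-1.2,0,0,0],[2,5.6,-1.2,0,0,0],[4.1,11.3,-1.2,0,0,0],[6.2,16.9,-1.2,0,0,0],[8.2,22.6,-1.2,0,0,0]]]'

```text
clock: 13.55
tool_pos: [543.1, 47.6, 29.7]
tcp_rot: [3.138, -0.011, 1.224]
ft_force: [-0.6, 0.3, -1.4]
opening: 57.2
grasp_force: 85.2
```

servo_tool --deltas '[[[2,5.6,0,0,0,0],[4.1,11.3,0,0,0,0],[4.1,11.3,0,0,0,0]]]'

```text
clock: 13.85
tool_pos: [547.3, 59.1, 29.7]
tcp_rot: [3.138, -0.011, 1.225]
ft_force: [0.5, 0.7, -0.8]
opening: 57.6
grasp_force: 85.2
```

servo_tool --deltas '[[[3.4,9.4,0,0,0,0],[6.8,18.8,0,0,0,0],[10.3,28.2,0,0,0,0],[13.7,37.6,0,0,0,0],[17.1,47,0,0,0,0]]]'

```text
clock: 14.35
tool_pos: [564.4, 106.3, 29.6]
tcp_rot: [3.138, -0.011, 1.224]
ft_force: [-0.3, -0.0, -1.0]
opening: 57.4
grasp_force: 85.2
```

servo_tool --deltas '[[[2,5.6,0,0,0,0],[4.1,11.3,0,0,0,0],[6.2,16.9,0,0,0,0],[6.8,18.8,0,0,0,0],[6.8,18.8,0,0,0,0]]]'

```text
clock: 14.85
tool_pos: [570.9, 124.3, 29.6]
tcp_rot: [3.138, -0.011, 1.224]
ft_force: [0.5, -0.0, -0.9]
opening: 57.4
grasp_force: 85.2
```

servo_tool --deltas '[[[0.7,1.9,0,0,0,0],[1.4,3.8,0,0,0,0],[2.1,5.6,0,0,0,0],[2.7,7.5,0,0,0,0],[3.1,8.5,0,0,0,0]]]'

```text
clock: 15.35
tool_pos: [574.0, 132.7, 29.6]
tcp_rot: [3.138, -0.011, 1.224]
ft_force: [-0.5, -0.7, -1.2]
opening: 57.3
grasp_force: 85.2
```

servo_tool --deltas '[[[0.3,0.9,0,0,0,0],[0.7,1.9,0,0,0,0],[0.7,1.9,0,0,0,0]]]'

```text
clock: 15.65
tool_pos: [574.7, 134.6, 29.6]
tcp_rot: [3.138, -0.011, 1.224]
ft_force: [-0.4, -0.4, -0.1]
opening: 57.3
grasp_force: 85.2
```

servo_tool --deltas '[[[0.3,0.9,0,0,0,0],[0.5,1.4,0,0,0,0],[0.5,1.4,0,0,0,0]]]'

```text
clock: 15.95
tool_pos: [575.2, 135.9, 29.7]
tcp_rot: [3.138, -0.011, 1.224]
ft_force: [-0.5, -0.9, -0.7]
opening: 57.2
grasp_force: 85.2
```

servo_tool --deltas '[[[0.3,0.9,0,0,0,0],[0.7,1.9,0,0,0,0],[0.7,1.9,0,0,0,0]]]'

```text
clock: 16.25
tool_pos: [575.4, 137.0, 29.3]
tcp_rot: [3.139, -0.009, 1.224]
ft_force: [-2.3, -3.7, -0.5]
opening: 57.4
grasp_force: 85.2
```

servo_tool --deltas '[[[0.3,0.9,0,0,0,0],[0.5,1.4,0,0,0,0],[0.5,1.4,0,0,0,0]]]'

```text
clock: 16.55
tool_pos: [575.3, 137.1, 28.9]
tcp_rot: [3.14, -0.006, 1.223]
ft_force: [-2.8, -9.6, -0.0]
opening: 57.4
grasp_force: 85.2
```

servo_tool --deltas '[[[0.3,0.9,0,0,0,0],[0.3,0.9,0,0,0,0]]]'

```text
clock: 16.75
tool_pos: [575.2, 137.2, 28.6]
tcp_rot: [3.14, -0.004, 1.223]
ft_force: [-4.0, -12.0, -0.0]
opening: 56.9
grasp_force: 85.3
```

servo_tool --deltas '[[[0,0,0,0,0,0],[0,0,0,0,0,0],[0,0,0,0,0,0]]]' --claw 74

```text
clock: 17.05
tool_pos: [577.2, 140.6, 30.1]
tcp_rot: [3.137, -0.012, 1.224]
ft_force: [-0.2, -0.4, 0.2]
opening: 74.2
grasp_force: 0.0
```

servo_tool --deltas '[[[0,0,15,0,0,0],[0,0,40,0,0,0],[0,-20,80,0,0,0],[0,-60,110,0,0,0],[0,-110,130,0,0,0]]]'

```text
clock: 17.55
tool_pos: [578.5, 33.9, 163.4]
tcp_rot: [3.132, -0.013, 1.227]
ft_force: [0.5, -0.1, 0.8]
opening: 74.2
grasp_force: 0.0
```

servo_tool --deltas '[[[0,-50,0,0,0,0],[0,-100,0,0,0,0],[0,-140,0,0,0,0],[0,-140,0,0,0,0]]]'

```text
clock: 17.95
tool_pos: [577.1, -110.4, 160.1]
tcp_rot: [3.135, -0.01, 1.219]
ft_force: [0.5, 0.9, -0.3]
opening: 74.1
grasp_force: 0.0
```

Run:
```python
from h import *
d=np.array([.342,.94]);e=np.array([.94,-.342])
f=ctrl.grab_frame("top");P=cloud(f);x,y,z=P[...,0],P[...,1],P[...,2]
al=x*d[0]+y*d[1];ac=x*e[0]+y*e[1]
m=(al>270)&(al<359)&(abs(ac-493.7)<45)&(z>25)&(z<55)
print("sticking out along",np.percentile(al[m],[1,99]),"across",np.percentile(ac[m],[1,99]),"z",np.percentile(z[m],[5,50,95]))
h=cv2.cvtColor(f["pixels"],cv2.COLOR_RGB2HSV);yl=m&(h[...,0]>18)&(h[...,0]<36)&(h[...,1]>130);print("yellow along",np.percentile(al[yl],[1,99]) if yl.any() else None)
a=f["pixels"][:,:,::-1];b=ctrl.grab_frame("scene")["pixels"][:,:,::-1]
im=np.hstack([cv2.resize(a[120:240,190:340],(400,320),interpolation=2),cv2.resize(b[200:360,290:490],(400,320),interpolation=2)])
cv2.imwrite("pics/fin.png",im);print(ctrl.observe()["clock"])
```

```text
sticking out along [301.20897106 357.99050985] across [465.12288235 523.9053982 ] z [36.76958485 40.54334516 43.92311757]
yellow along [349.60436348 358.74284738]
18.05
```

View pics/fin.png

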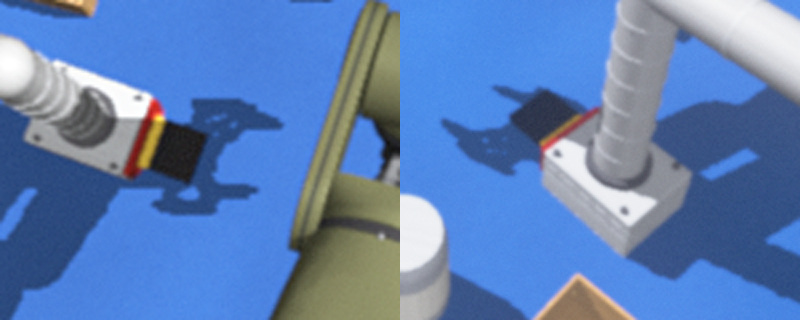

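The blade sits in the gate. Its tail is 60 mm out of the mouth (along 301 against 361), which matches 110 mm of insertion: the 50 mm black grip plus the 10 mm of yellow that geometry leaves. The end stop was felt at 12 N, and the gripper is clear.

```bash
python3 -c "
from rig import ctrl
print(ctrl.finish_job())"
```

```text
the job is handed in; nothing more can be done
None
```

The job is handed in: I laid the blade flat on the bench, let go, took it again and slid it into the gate until I felt the end stop, with about 60 mm sticking out (the black grip plus about 10 mm of yellow) and the other two boards still standing in the rack when last in view.

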